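# Find the hidden catch of the fittings drawer

## Task

The small steel drawer is held shut by a hidden catch: one of the five look-alike flush plates in the top of the drawer unit is the button, the others are fixed blanks, and only touch tells which. Feel across the plates with the fingertips (held together they fit a plate), press the one that gives until the drawer springs fully open, then take the hand away and leave the drawer open. Do not pull the drawer or pick up anything, and leave the four loose fittings where they are.

Things in the scene. Friction and masses are not known exactly. Their poses are not given: they have to be found in the camera images.
- unit: Grey painted steel drawer unit fixed to the bench, 220 mm deep (its x) by 270 mm wide (its y) by 85 mm high. Origin: centre of its underside; x points to the back, y to its left, z up; the drawer front faces -x. A row of five look-alike steel plates lies in its flat top. Behind them (x from 20 to 100 mm) two fittings stand on the top.
- plate_row (a point): Centre of the middle plate's upper face, at (-60, 0, 83) mm in the unit's frame. The five plates are centred at -92, -46, 0, 46, 92 mm from here along the unit's y. Each is 54 mm (x) by 34 mm (y), 2 mm below the top, in a pocket 56 by 36 mm. One is the catch button, a different one from start to start; the others are rigid.
- catch (a joint): Travel of the catch button, straight down: 0 at rest, 0.007 m at its stop. Moving it takes about 3 N, and about 5 N to hold it at the stop; a spring brings it back up when let go. The drawer is let go at about 0.004 m, so press it well past that. (The value does not tell which plate it is until it moves.)
- drawer (a joint): How far the steel drawer (front 240 mm wide, 66 mm high, no handle) is out of the unit, along the unit's -x: 0 latched shut, 0.060 m fully open. Once let go, its own spring drives it out in about half a second and keeps it there.
- drawer_front (a point): Middle of the upper edge of the drawer front's outer face; with the drawer shut it is at (-110, 0, 73) mm in the unit's frame.
- sleeve: Copper-coloured coupler sleeve, a tube of 38 mm outside diameter, 42 mm high, upright and loose on the bench beside the unit. Origin: centre of its underside. To be left alone.
- adapter: Worn brass adapter, stepped round piece, 36 mm at its widest, 40 mm high, upright and loose on the bench beside the unit. Origin: centre of its underside. To be left alone.
- elbow: Steel 90 degree pipe elbow, about 50 by 50 mm, 30 mm high, lying loose on top of the unit behind the plates. Origin: on its underside, inside the bend. To be left alone.
- cap: Orange plastic dust cap, 40 mm diameter, 24 mm high, open end up, loose on top of the unit behind the plates. Origin: centre of its underside. To be left alone.

How it is judged:
On the way, in this order (a step that is already met when the one before it is completed fails the run):
1. the catch button is pressed in (value of joint catch above 0.0025 m and value of joint drawer below 0.02 m), for 0.02 s.
2. the drawer has sprung open (value of joint drawer above 0.05 m), for 0.1 s.
At the end, for the whole second after the job is handed in: The drawer stands open by more than 50 mm of its 60 mm and at rest, the catch button is back up (less than 1.5 mm in), and each of the four fittings is within 15 mm of where it started (value of joint drawer above 0.05 m and value of joint catch below 0.0015 m and velocity of joint drawer below 0.01 m/s and distance of each of sleeve, adapter, elbow, cap from where it was at the start of the episode below 0.015 m); the robot touches nothing.
It fails at once if a loose fitting is lifted, carried or pushed 15 mm or more from its place (distance of any of sleeve, adapter, elbow, cap from where it was at the start of the episode above 0.015 m).
It fails at once if the robot pulls or pushes the drawer itself (contact force between any of the fingers, the arm and drawer above 2 N).
It also fails if it takes over 51 s, if anything falls off the work surface, if the arm or the gripper's body presses on something with over 40 N, if the wrist force passes 120 N, or if a joint passes its speed limit or range.

## Robot

A 6-joint arm with a two-finger parallel gripper is mounted at the origin on the work surface. World frame = base frame: x ahead of the robot, y to its left, z up, the work surface at z = 0. Lengths are in m, angles in rad, forces in N, time in s.
With the tool pointing down it reaches from about 0.3 to 0.825 m from the base axis. Payload 5.4 kg.
Tool frame: the origin (TCP) lies on the mounting face of the last link; the fingertips stand 190 mm ahead of it and the grasp point (between the pads) lies 171 mm ahead of it; z points along the fingers, y is the direction in which the jaws open and shut (so a half turn about z gives the same grasp; the last joint's range is limited). The gripper opens to 92 mm and grips with 3 to 60 N. Pads are 20 mm wide; open, the fingers measure 128 mm over their backs; the gripper's body (75 mm by 189 mm) begins 69 mm behind the grasp point.
Start: joints at [1.078, 0.158, 1.597, -0, 1.386, -0.21], TCP at [0.16, 0.552, 0.405] pointing down, gripper open.
Joint ranges: [-2.91, 2.91], [-0.94, 2.29], [0.18, 2.7], [-1.29, 4.43], [0.17, 2.64], [-3, 3]. Speed limits (rad/s): [2.57, 2.57, 3.14, 3.14, 3.14, 3.14].

## Interface

Orientations are given as a unit quaternion [w, x, y, z].
In Python, from plant import sense, capture, finish_job gives the robot as it stands.
- The arm moves only by the shell command python3 -m pendant 'ROWS' [FORCE]. ROWS is JSON, a list that holds one entry, the list of rows, each a list of 5 numbers: the opening, from 0 (shut) to 1 (fully open), then the shift along the tool's x, y, z in mm, then the turn about the tool's z in degrees. In form: [[[hand, dx, dy, dz, spin], ...]]. A call has 1 to 20 rows; each row shifts and turns the commanded pose from where the row before left it, along the tool's axes as they then stand; what a row does not reach is not made up. A row lasts 1/8 s, in which the tool goes at most 62.5 mm and 10.7 degrees, less where a joint would pass 70% of its speed; a pose out of reach is approached as far as the arm can. A call is refused whole if a number of a shift passes 62.5 or a number of a turn 10.7, either way. A call with a gripper value outside its range is refused whole. The fingers move at their own pace and stop on an object; FORCE is the grip in N (left out, the last holds). Time passes only in rows, so rows that do not move let the fingers close. It gives the time, the measured TCP pose, the force and the opening at its end, in the units of the state.
- sense(): the state, without advancing time (a new reading comes with each control period).
- capture(name): name is "scene" or "top" or "wrist"; returns a dict with "img" (420x560x3 uint8, blue, green, red), "depth" (420x560 float32, m along the optical axis (not along the pixel's ray), 0 where there is no reading), "fov_y" (degrees; the focal length in pixels is half the picture's height over the tangent of half this angle, whatever the lens; pixels are square), "cx", "cy" (the principal point, pixels), "position" and "attitude" of the camera in the world; the wrist camera has in their place "hand_eye" (4x4, takes a point from camera to tool coordinates, whose origin is the TCP and whose axes are the flange's). Camera axes: x right, y down, z forward; pixel columns grow to the right and rows downward; lengths in m; the calibration is good to about 2 mm. A picture is of the moment at which its call begins: read the wrist's pose just before it.
- finish_job(): hands the job in, once; it reports no verdict.
The state is a dict: "t": time; "joint_positions": joint angles; "qvel": joint speeds; "tau": joint torques, N m; "position": TCP position; "eef_rot": TCP orientation; "force": force on the tool from outside, world axes, zero at the start; "ft_torque": the same for the moment, N m; "grip_width": opening from 0.0 (shut) to 1.0 (fully open).
Only numpy, scipy, OpenCV 4.12 (cv2) and the standard library are available. Lean on these libraries where they do the work, as an engineer would, in place of code of your own. Each camera call takes 0.05 s, during which the arm holds its last target.

## Working session

There is one attempt and no reset: what is moved stays moved. The work goes in short steps, Python scripts to look and compute and a shell command to move; the robot and the scene stay as the last step left them, time stands still between calls to the robot, and variables do not carry over. Pictures are saved under pics/ and viewed, and the job is handed in when it is done.

```bash
mkdir -p pics; python3 - <<'E'
from plant import sense,capture
import cv2
s=sense();print(s)
for n in("scene","top"):
    c=capture(n);cv2.imwrite(f"pics/{n}0.png",c["img"]);print(n,c["fov_y"],c["cx"],c["cy"],c["position"],c["attitude"])
    import numpy as np;np.savez(f"{n}0.npz",**{k:np.array(v) for k,v in c.items()})
E
```

```text
{'t': 0.0, 'joint_positions': array([ 1.07789968e+00,  1.59091777e-01,  1.59820828e+00, -2.54135810e-05,
        1.38620739e+00, -2.10108199e-01]), 'qvel': array([-0.00017764,  0.00015155, -0.00150916,  0.00077545,  0.00037955,
        0.00115441]), 'tau': array([ 6.91385458e-05, -3.85571229e+01, -3.22110844e+01,  7.00335740e-02,
        3.78956634e-02, -1.18783778e-04]), 'position': array([0.1603424 , 0.55191058, 0.40370658]), 'eef_rot': array([-3.17915112e-04,  1.40921176e-01,  9.90020356e-01, -9.03158410e-04]), 'force': array([ 0.16455507,  0.16909681, -0.42642836]), 'ft_torque': array([-0.04393242,  0.00652192,  0.03237541]), 'grip_width': 1.0036455311531034}
scene 54.29833128865748 280.6707659848764 211.45993572492677 [0.80923576 0.43102951 0.72004546] [-0.07540571  0.24293443  0.91644486 -0.30891043]
top 49.50483728724104 281.4775615227314 204.48202653365706 [0.51283157 0.04554641 1.0234385 ] [-0.01535946  0.71390086 -0.699723    0.02230183]
```

View pics/scene0.png

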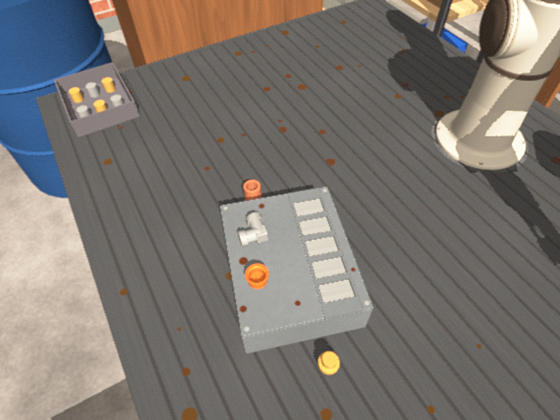

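View pics/top0.png

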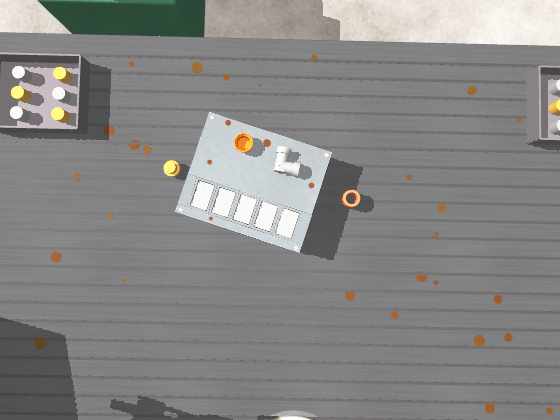

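The top view shows the unit with its five pale plates, running from about (203,196) to (288,223). The elbow is at (285,160), the cap at (243,143), the adapter at (171,168) and the sleeve at (351,198). Next I measure the plate positions.

```bash
cat > h.py <<'E'
import numpy as np,cv2
from scipy.spatial.transform import Rotation as R
def rot(q): return R.from_quat([q[1],q[2],q[3],q[0]]).as_matrix()
def pt(c,u,v,z):
    H=c["img"].shape[0];f=H/2/np.tan(np.radians(float(c["fov_y"]))/2)
    d=rot(c["attitude"])@np.array([(u-c["cx"])/f,(v-c["cy"])/f,1]);p=np.array(c["position"])
    return p+d*(z-p[2])/d[2]
E
python3 - <<'E'
from h import *
for n,box in(("top",(180,165,310,250)),("scene",(285,190,365,310))):
    c=dict(np.load(n+"0.npz"));im=c["img"];g=im.min(2).astype(int)
    x0,y0,x1,y1=box;m=np.zeros(g.shape,np.uint8);thr=230 if n=="top" else 185
    m[y0:y1,x0:x1]=(g[y0:y1,x0:x1]>thr)
    cs,_=cv2.findContours(m,cv2.RETR_EXTERNAL,cv2.CHAIN_APPROX_NONE)
    P=[]
    for k in cs:
        if cv2.contourArea(k)<80: continue
        (u,v),wh,a=cv2.minAreaRect(k);p=pt(c,u,v,.083);P.append(p)
        d=c["depth"][int(v),int(u)]
        B=np.array([pt(c,*q,.083) for q in cv2.boxPoints(((u,v),wh,a))])
        print(n,round(u,1),round(v,1),p.round(4),"depth",d,"sizes",np.linalg.norm(B[1]-B[0]).round(4),np.linalg.norm(B[2]-B[1]).round(4))
    P=np.array(P); 
    if len(P)>1:
        P=P[np.argsort(P[:,1])]; d=P[-1]-P[0];print("len",np.linalg.norm(d),"yaw(unit y - 90)",np.degrees(np.arctan2(d[1],d[0]))-90,"mean",P.mean(0))
# unit top corners from bolts/outline, top view
c=dict(np.load("top0.npz"))
for q in((209,112),(331,151),(299,252),(176,212)): print(pt(c,*q,.085).round(4))
s=[0,0]
E
```

```text
top 286.6 222.7 [0.5256 0.0255 0.083 ] depth 0.937871 sizes 0.0528 0.0333
top 265.6 215.9 [0.5387 0.0692 0.083 ] depth 0.94406873 sizes 0.0531 0.0331
top 244.4 209.0 [0.5523 0.1133 0.083 ] depth 0.9385712 sizes 0.0529 0.0327
top 223.4 201.9 [0.5659 0.157  0.083 ] depth 0.9405365 sizes 0.0529 0.0327
top 202.2 195.1 [0.5792 0.2011 0.083 ] depth 0.94049263 sizes 0.0523 0.0321
top 286.5 168.0 [0.6391 0.0279 0.083 ] depth 0.91470784 sizes 0.0519 0.0125
len 0.1835918341022699 yaw(unit y - 90) -16.97693234193092 mean [0.56681163 0.09898223 0.083     ]
scene 335.9 290.7 [0.5807 0.202  0.083 ] depth 0.6968424 sizes 0.0561 0.0334
scene 328.1 267.3 [0.5673 0.1574 0.083 ] depth 0.7229551 sizes 0.0556 0.032
scene 321.0 245.7 [0.5536 0.1135 0.083 ] depth 0.74977773 sizes 0.0544 0.0316
scene 314.4 225.8 [0.5404 0.0697 0.083 ] depth 0.77775866 sizes 0.0553 0.0318
scene 308.0 207.1 [0.5272 0.0256 0.083 ] depth 0.80329496 sizes 0.0549 0.0323
len 0.18428324795590786 yaw(unit y - 90) -16.878662066034934 mean [0.55383556 0.11365489 0.083     ]
[0.7527 0.1915 0.085 ]
[ 0.6764 -0.0639  0.085 ]
[ 0.466  -0.0011  0.085 ]
[0.5431 0.2534 0.085 ]
```

```bash
python3 -m pendant '[[[0,0,0,0,10],[0,0,0,0,10],[0,0,0,0,10],[0,0,0,0,10],[0,0,0,0,10],[0,0,0,0,10],[0,0,0,0,10],[0,0,0,0,10],[0,0,0,0,10],[0,0,0,0,0.7],[0,0,0,0,0]]]' 20
cat >> h.py <<'E'
def to(target):
    from plant import sense
    s=sense();M=rot(s["eef_rot"]);d=M.T@(np.array(target)-s["position"])
    print("t",round(s["t"],2),"pos",s["position"].round(4),"shift mm",(d*1e3).round(1),"y az",np.degrees(np.arctan2(M[1,1],M[0,1])).round(2),"z",M[:,2].round(4),"F",s["force"].round(2),"w",round(s["grip_width"],3))
def plate(k,h): return [0.5530+.01345*k,0.1134+.0440*k,0.083+0.190+h]
E
python3 -c "
from h import *
to(plate(0,.132))"
```

```text
t: 1.48
position: [0.1604, 0.5521, 0.4044]
eef_rot: [0.0, 0.803, 0.597, -0.0]
force: [-0.1, -0.7, 1.1]
grip_width: 0.005
t 1.48 pos [0.1604 0.5521 0.4044] shift mm [-3.069e+02  5.023e+02 -5.000e-01] y az -16.75 z [-2.e-04 -5.e-04 -1.e+00] F [-0.1  -0.69  1.08] w 0.005
```

```bash
python3 -m pendant '[[[0,-12,20,0,0],[0,-22,36,0,0],[0,-22,36,0,0],[0,-22,36,0,0],[0,-22,36,0,0],[0,-22,36,0,0],[0,-22,36,0,0],[0,-22,36,0,0],[0,-22,36,0,0],[0,-22,36,0,0],[0,-22,36,0,0],[0,-22,36,0,0],[0,-22,36,0,0],[0,-22,36,0,0],[0,-8,14,0,0],[0,0,0,0,0]]]'
python3 - <<'E'
from h import *
from plant import *
to(plate(0,.03))
s=sense();c=capture("wrist");cv2.imwrite("pics/w1.png",c["img"]);print(c["hand_eye"])
c=capture("scene");cv2.imwrite("pics/s1.png",c["img"])
E
```

```text
t: 3.48
position: [0.552, 0.1132, 0.4045]
eef_rot: [-0.0, 0.803, 0.595, -0.0]
force: [-0.4, 0.2, -0.5]
grip_width: 0.005
t 3.48 pos [0.552  0.1132 0.4045] shift mm [  0.5   1.  101.5] y az -16.91 z [-7.e-04  3.e-04 -1.e+00] F [-0.36  0.16 -0.53] w 0.005
[[-1.31178059e-04 -9.72189294e-01 -2.34196412e-01  6.36828487e-02]
 [ 9.99999816e-01 -2.66423407e-04  5.45849309e-04  3.25401912e-04]
 [-5.93064260e-04 -2.34196297e-01  9.72189150e-01  2.08032118e-02]
 [ 0.00000000e+00  0.00000000e+00  0.00000000e+00  1.00000000e+00]]
```

View pics/w1.png

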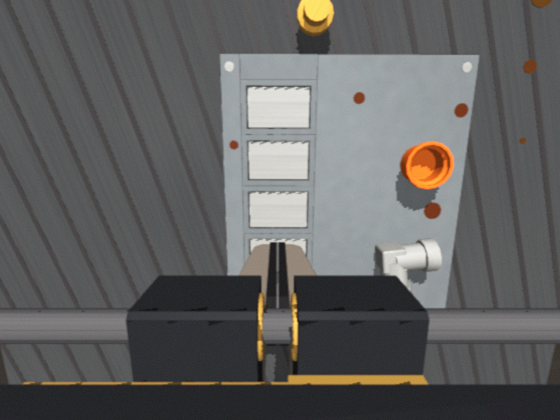

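View pics/s1.png

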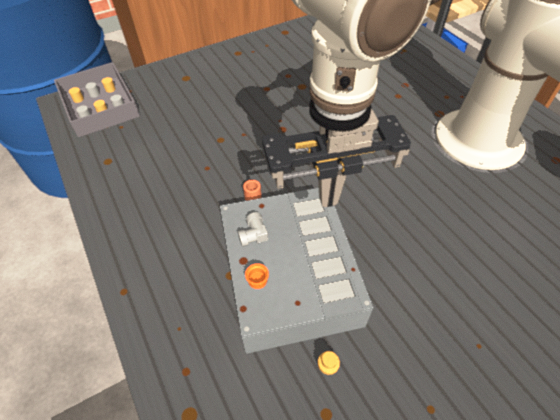

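The wrist view shows the closed fingers (column 277) centred on the plate column (278). The scene view has the tips near (328,205). I check that pixel against the expected tip position before descending.

```bash
python3 -c "
from h import *
c=dict(np.load('scene0.npz'));print(pt(c,328,206,.2145))"
python3 -m pendant '[[[0,0,1,30,0],[0,0,0,30,0],[0,0,0,20,0],[0,0,0,10,0],[0,0,0,0,0],[0,0,0,0,0]]]'
python3 -c "
from h import *
to(plate(0,0))"
```

```text
[0.55730706 0.12306168 0.2145    ]
t: 4.32
position: [0.553, 0.1134, 0.3159]
eef_rot: [0.001, 0.803, 0.596, 0.001]
force: [0.2, 0.3, -0.2]
grip_width: 0.007
t 4.33 pos [0.553  0.1134 0.3159] shift mm [-0.  -0.1 42.9] y az -16.87 z [ 0.0019  0.     -1.    ] F [ 0.16  0.31 -0.17] w 0.007
```

```bash
python3 -m pendant '[[[0,0,0,15,0],[0,0,0,15,0],[0,0,0,5,0],[0,0,0,0,0],[0,0,0,0,0]]]'
python3 - <<'E'
from h import *
from plant import *
to(plate(0,0))
a=capture("wrist")["img"];b=capture("scene")["img"][150:320,210:410];cv2.imwrite("pics/w2.png",a);cv2.imwrite("pics/s2.png",cv2.resize(b,None,fx=3.5,fy=3.5))
E
```

```text
t: 4.95
position: [0.553, 0.1131, 0.2801]
eef_rot: [0.0, 0.803, 0.596, 0.0]
force: [0.6, 0.5, -0.6]
grip_width: 0.002
t 4.95 pos [0.553  0.1131 0.2801] shift mm [ 0.3 -0.1  7.1] y az -16.9 z [ 7.e-04 -0.e+00 -1.e+00] F [ 0.64  0.51 -0.58] w 0.002
```

View pics/s2.png

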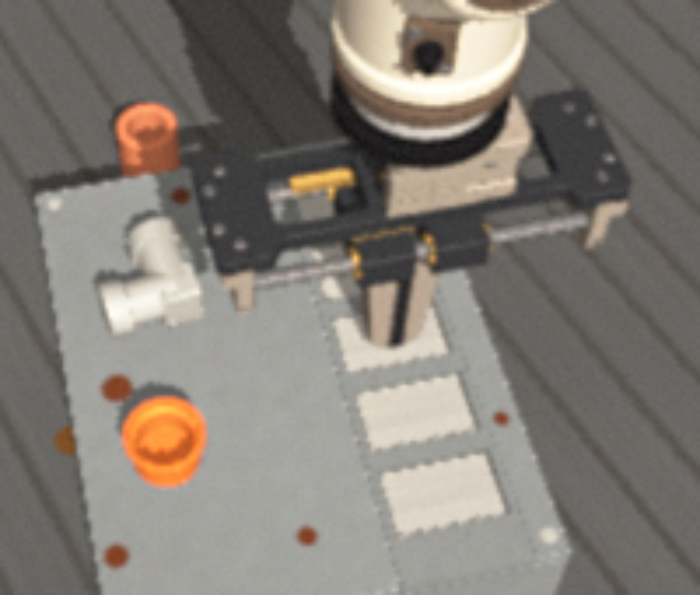

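View pics/w2.png

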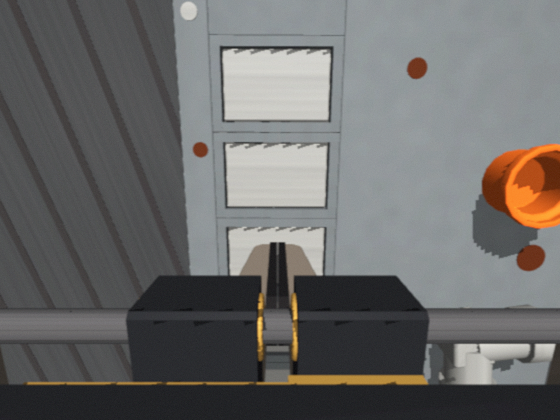

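The tips hang centred just over the middle plate, and the elbow and cap are clear. Now I feel downward in small steps.

```bash
python3 -m pendant '[[[0,0,0,3,0],[0,0,0,2,0],[0,0,0,0,0]]]'; python3 -m pendant '[[[0,0,0,1,0],[0,0,0,0,0]]]'; python3 -m pendant '[[[0,0,0,1,0],[0,0,0,0,0]]]';python3 -m pendant '[[[0,0,0,1,0],[0,0,0,0,0]]]'
```

```text
t: 5.42
position: [0.5526, 0.1131, 0.2744]
eef_rot: [-0.0, 0.803, 0.595, -0.0]
force: [0.0, 0.9, -0.8]
grip_width: 0.004
t: 5.68
position: [0.5527, 0.1131, 0.2737]
eef_rot: [-0.0, 0.803, 0.596, -0.0]
force: [0.4, 0.4, -0.5]
grip_width: 0.003
t: 5.92
position: [0.5528, 0.1131, 0.2735]
eef_rot: [0.0, 0.803, 0.596, -0.0]
force: [-2.4, 0.1, 5.9]
grip_width: 0.005
t: 6.18
position: [0.5529, 0.1132, 0.2735]
eef_rot: [0.0, 0.803, 0.596, -0.0]
force: [-6.2, -0.8, 11.7]
grip_width: 0.004
```

It took 12 N with no travel, so the middle plate is a blank. Moving on to plate +1.

```bash
python3 -m pendant '[[[0,0,0,-7,0],[0,0,0,-6,0],[0,16,0,0,0],[0,20,0,0,0],[0,10,0,0,0],[0,0,0,0,0],[0,0,0,0,0]]]'; python3 -c "
from h import *
to(plate(1,0))"
python3 -m pendant '[[[0,0,0,5,0],[0,0,0,5,0],[0,0,0,0,0]]]'; python3 -m pendant '[[[0,0,0,1,0],[0,0,0,1,0],[0,0,0,0,0]]]'; python3 -m pendant '[[[0,0,0,1,0],[0,0,0,0,0]]]'
```

```text
t: 7.05
position: [0.566, 0.1571, 0.2844]
eef_rot: [-0.0, 0.803, 0.596, -0.0]
force: [0.1, 0.1, 0.4]
grip_width: 0.006
t 7.05 pos [0.566  0.1571 0.2844] shift mm [ 0.4  0.3 11.4] y az -16.89 z [-5.e-04 -3.e-04 -1.e+00] F [0.14 0.1  0.37] w 0.006
t: 7.42
position: [0.5659, 0.1569, 0.2741]
eef_rot: [-0.0, 0.803, 0.595, -0.0]
force: [0.0, 1.5, -1.1]
grip_width: 0.007
t: 7.8
position: [0.5662, 0.1571, 0.2735]
eef_rot: [0.0, 0.803, 0.596, -0.0]
force: [-2.2, -0.7, 4.5]
grip_width: 0.007
t: 8.05
position: [0.5662, 0.1572, 0.2735]
eef_rot: [0.0, 0.803, 0.596, -0.0]
force: [-5.3, -0.2, 10.9]
grip_width: 0.006
```

Plate +1 is a blank as well. Next is plate +2.

```bash
python3 -m pendant '[[[0,0,0,-7,0],[0,0,0,-6,0],[0,16,0,0,0],[0,20,0,0,0],[0,10,0,0,0],[0,0,0,0,0],[0,0,0,0,0]]]'; python3 -c "
from h import *
to(plate(2,0))"
python3 -m pendant '[[[0,0,0,5,0],[0,0,0,5,0],[0,0,0,0,0]]]'; python3 -m pendant '[[[0,0,0,1,0],[0,0,0,1,0],[0,0,0,0,0]]]'; python3 -m pendant '[[[0,0,0,1,0],[0,0,0,0,0]]]'
```

```text
t: 8.93
position: [0.5794, 0.2011, 0.2844]
eef_rot: [-0.0, 0.803, 0.596, -0.0]
force: [0.2, 0.4, -0.0]
grip_width: 0.004
t 8.93 pos [0.5794 0.2011 0.2844] shift mm [ 0.4  0.4 11.4] y az -16.89 z [-6.e-04 -3.e-04 -1.e+00] F [ 0.22  0.36 -0.01] w 0.004
t: 9.3
position: [0.5793, 0.2008, 0.2741]
eef_rot: [-0.0, 0.803, 0.595, -0.0]
force: [0.4, -0.4, -0.5]
grip_width: 0.003
t: 9.68
position: [0.5796, 0.2011, 0.2735]
eef_rot: [0.0, 0.803, 0.596, -0.0]
force: [-3.1, -0.1, 5.2]
grip_width: 0.004
t: 9.93
position: [0.5796, 0.2012, 0.2735]
eef_rot: [0.0, 0.803, 0.596, -0.0]
force: [-5.2, -0.8, 10.2]
grip_width: 0.004
```

Plate +2 is a blank. Now plate -1, which is 138 mm back; I go a little higher for the traverse.

```bash
python3 -m pendant '[[[0,0,0,-7,0],[0,0,0,-6,0],[0,-15,0,0,0],[0,-33,0,0,0],[0,-40,0,0,0],[0,-33,0,0,0],[0,-17,0,0,0],[0,0,0,0,0],[0,0,0,0,0]]]'; python3 -c "
from h import *
to(plate(-1,0))"
python3 -m pendant '[[[0,0,0,5,0],[0,0,0,5,0],[0,0,0,0,0]]]'; python3 -m pendant '[[[0,0,0,1,0],[0,0,0,1,0],[0,0,0,0,0]]]'; python3 -m pendant '[[[0,0,0,1,0],[0,0,0,0,0]]]'
```

```text
t: 11.05
position: [0.5396, 0.0697, 0.2847]
eef_rot: [-0.0, 0.803, 0.596, 0.0]
force: [-0.1, 0.2, 0.4]
grip_width: 0.009
t 11.05 pos [0.5396 0.0697 0.2847] shift mm [-0.3  0.1 11.7] y az -16.88 z [ 3.e-04  3.e-04 -1.e+00] F [-0.15  0.19  0.39] w 0.009
t: 11.42
position: [0.5392, 0.0695, 0.274]
eef_rot: [-0.0, 0.803, 0.596, -0.0]
force: [0.3, 0.8, -0.9]
grip_width: 0.006
t: 11.8
position: [0.5394, 0.0692, 0.2735]
eef_rot: [-0.0, 0.803, 0.596, -0.0]
force: [-2.2, -0.2, 5.6]
grip_width: 0.004
t: 12.05
position: [0.5395, 0.0692, 0.2735]
eef_rot: [-0.0, 0.803, 0.596, -0.0]
force: [-5.8, 0.2, 12.3]
grip_width: 0.006
```

Another blank. The last one is plate -2.

```bash
python3 -m pendant '[[[0,0,0,-7,0],[0,0,0,-6,0],[0,-16,0,0,0],[0,-20,0,0,0],[0,-10,0,0,0],[0,0,0,0,0],[0,0,0,0,0]]]'; python3 -c "
from h import *
to(plate(-2,0))"
python3 -m pendant '[[[0,0,0,5,0],[0,0,0,5,0],[0,0,0,0,0]]]'; python3 -m pendant '[[[0,0,0,1,0],[0,0,0,1,0],[0,0,0,0,0]]]'; python3 -m pendant '[[[0,0,0,1,0],[0,0,0,0,0]]]'
```

```text
t: 12.92
position: [0.526, 0.0252, 0.2847]
eef_rot: [-0.0, 0.803, 0.595, 0.0]
force: [-1.1, 1.1, 0.0]
grip_width: 0.003
t 12.93 pos [0.526  0.0252 0.2847] shift mm [ 0.2  0.  11.7] y az -16.91 z [ 0.e+00  2.e-04 -1.e+00] F [-1.07  1.06  0.04] w 0.003
t: 13.3
position: [0.5258, 0.0253, 0.274]
eef_rot: [-0.0, 0.803, 0.596, -0.0]
force: [0.2, 0.2, -0.2]
grip_width: 0.007
t: 13.68
position: [0.5261, 0.0251, 0.273]
eef_rot: [-0.0, 0.803, 0.596, 0.0]
force: [-1.1, 0.8, 3.6]
grip_width: 0.008
t: 13.92
position: [0.526, 0.0251, 0.2716]
eef_rot: [0.0, 0.803, 0.595, 0.0]
force: [-0.8, 1.3, 1.5]
grip_width: 0.008
```

This one gives: it has moved 1.9 mm at under 4 N. Pressing on to the stop.

```bash
python3 -m pendant '[[[0,0,0,2,0],[0,0,0,2,0],[0,0,0,1.5,0],[0,0,0,0,0],[0,0,0,0,0],[0,0,0,0,0],[0,0,0,0,0],[0,0,0,0,0],[0,0,0,0,0]]]'
python3 - <<'E'
from h import *
from plant import *
to(plate(-2,0))
c=capture("top")["img"];cv2.imwrite("pics/t3.png",c);b=capture("scene")["img"][130:380,210:410];cv2.imwrite("pics/s3.png",cv2.resize(b,None,fx=2.3,fy=2.3))
E
```

```text
t: 15.05
position: [0.5261, 0.0251, 0.2665]
eef_rot: [0.0, 0.803, 0.596, 0.0]
force: [-1.5, 1.1, 4.9]
grip_width: 0.005
t 15.05 pos [0.5261 0.0251 0.2665] shift mm [ 0.3 -0.1 -6.5] y az -16.9 z [ 2.e-04  0.e+00 -1.e+00] F [-1.51  1.11  4.88] w 0.005
```

View pics/s3.png

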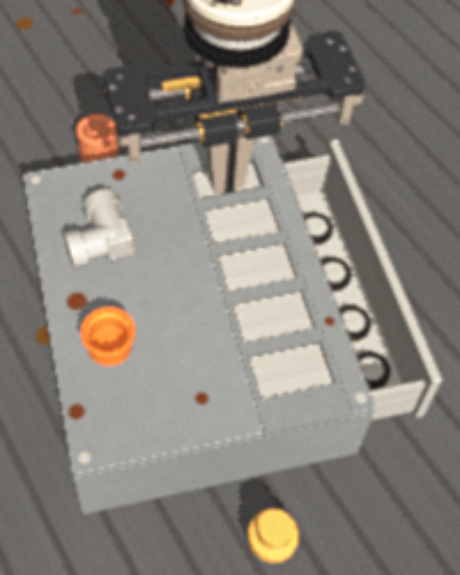

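View pics/t3.png

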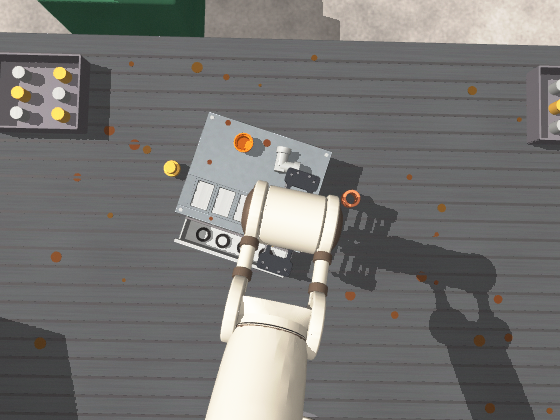

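The drawer is out, with its front edge running from about (335,145) to (435,380) in the scene crop, and the fittings are in place. I lift straight up and then move well clear.

```bash
python3 -m pendant '[[[0,0,0,-4,0],[0,0,0,-8,0],[0,0,0,-20,0],[0,0,0,-30,0],[0,0,0,-40,0],[0,0,0,-40,0],[0,0,0,-20,0],[0,0,0,0,0]]]'
python3 -m pendant '[[[0,-20,0,0,0],[0,-40,0,0,0],[0,-40,0,0,0],[0,-40,0,0,0],[0,-40,0,0,0],[0,-20,0,0,0],[0,0,0,0,0],[0,0,0,0,0]]]'
python3 - <<'E'
from h import *
from plant import *
to(plate(-2,0))
c=capture("top");cv2.imwrite("pics/t4.png",c["img"])
o=dict(np.load("top0.npz"))
# fittings shift: masks
def blobs(im,d):
    h=cv2.cvtColor(im,cv2.COLOR_BGR2HSV);m=cv2.inRange(h,(3,150,150),(35,255,255))
    n,_,st,ce=cv2.connectedComponentsWithStats(m);return [ce[i].round(1) for i in range(1,n) if st[i,4]>60 and 160<ce[i][0]<370 and 100<ce[i][1]<230]
print(blobs(o["img"],0));print(blobs(c["img"],0))
def el(im): 
    g=im.min(2)[140:178,268:310]>215; y,x=np.nonzero(g);return x.mean()+268,y.mean()+140,len(x)
print(el(o["img"]),el(c["img"]))
E
```

```text
t: 16.15
position: [0.5263, 0.0249, 0.43]
eef_rot: [0.001, 0.803, 0.595, 0.001]
force: [0.1, -0.1, 0.7]
grip_width: 0.005
t: 17.15
position: [0.4679, -0.1656, 0.4273]
eef_rot: [-0.001, 0.803, 0.596, -0.0]
force: [0.2, 0.1, -0.1]
grip_width: 0.003
t 17.15 pos [ 0.4679 -0.1656  0.4273] shift mm [199.6   0.5 154.4] y az -16.89 z [-0.0013  0.0012 -1.    ] F [ 0.17  0.14 -0.13] w 0.003
[array([243.1, 142.1])]
[array([243.3, 142.4]), array([171.8, 167.8])]
(np.float64(284.21220930232556), np.float64(161.45639534883722), 344) (np.float64(281.5398773006135), np.float64(160.21472392638037), 163)
```

View pics/t4.png

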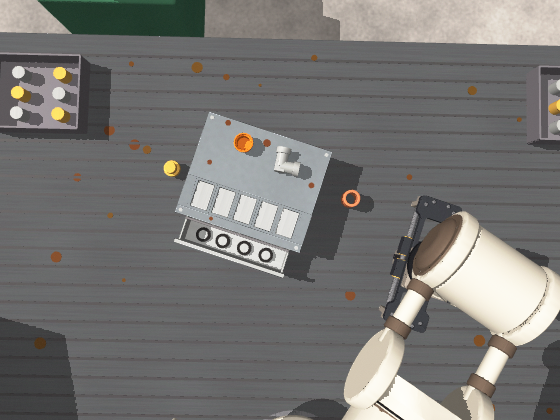

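The top view shows the drawer open, with its front from (176,240) to (284,275). All four fittings are at their starting pixels and the arm is well clear. I measure the opening once, then hand in.

```bash
python3 - <<'E'
from h import *
from plant import *
c=capture("top")
m=(pt(c,175,240.5,.073)+pt(c,283,275.5,.073))/2
u=np.array([.957,-.2905,0]);r=np.array([.553,.1134,.083])
print("open mm",1e3*(-(m-r)@u-.05))
g0=cv2.cvtColor(np.load("top0.npz")["img"],6);g1=cv2.cvtColor(c["img"],6)
for n,(x,y) in dict(elbow=(285,160),sleeve=(351,198),adapter=(171,168),cap=(243,143)).items():
    t=g0[y-15:y+15,x-15:x+15];s=cv2.matchTemplate(g1[y-25:y+25,x-25:x+25],t,cv2.TM_CCOEFF_NORMED);_,v,_,l=cv2.minMaxLoc(s);print(n,round(v,3),l[0]-10,l[1]-10)
if abs(1e3*(-(m-r)@u-.05)-60)<8: print(finish_job())
E
```

```text
open mm 57.04475892287053
elbow 0.985 0 0
sleeve 0.998 0 0
adapter 0.994 0 0
cap 0.985 0 0
the job is handed in; nothing more can be done
None
```

The drawer is open and the job is handed in; no verdict came back. I felt the five plates with the closed fingertips:

- **Blanks:** four plates stayed rigid at 10–12 N.
- **Button:** the plate at −92 mm (unit's right-hand end) gave way at about 3–4 N. I pressed it to about 7 mm and the drawer sprang out. Then I lifted the hand straight up and moved it about 200 mm to the side.

Last checks from the top camera:

- **Drawer:** it measured about 57 mm open, consistent with the full 60 mm given my hand-read pixels and the calibration.
- **Fittings:** image matching showed all four at 0 pixels of shift. An earlier brightness check on the elbow disagreed by about 3 pixels, and a colour mask missed the adapter in the first picture. I put both down to lighting and thresholds, because the matching score (0.98 or better for all four) and the view by eye showed no movement.
- **Contact:** with the hand clear, the force reading was about 0 N.
- **Not measured:** I did not check separately that the button came back up. I only know that nothing touches it now.

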